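Seat the bench air filter's knurled collar and hold it home

ROBOT

A 7-joint arm with a two-finger parallel gripper is mounted at the origin on the work surface. World frame = base frame: x ahead of the robot, y to its left, z up, the work surface at z = 0. Lengths are in m, angles in rad, forces in N, time in s.
With the tool pointing down it reaches from about 0.425 to 0.875 m from the base axis. Payload 8.4 kg.
Tool frame: the origin (TCP) lies midway between the tips of the shut fingers; the grasp point (between the pads) lies 19 mm behind it; y points along the fingers, z is the direction in which the jaws open and shut, and the axes are right-handed (so a half turn about y gives the same grasp; the last joint's range is limited). The gripper opens to 87 mm and grips with 3 to 60 N. Pads are 19 mm wide; open, the fingers measure 117 mm over their backs; the gripper's body (75 mm by 190 mm) begins 51 mm behind the grasp point.
Start: joints at [1.107, 0.333, 0.04, 1.465, -0.013, 1.343, -0.059], TCP at [0.232, -0.607, 0.223] pointing down, gripper open.
Joint ranges: [-2.58, 2.58], [-0.38, 2.09], [-1.3, 1.39], [0.25, 2.4], [-1.5, 4.64], [0.08, 2.09], [-2.65, 2.65]. Speed limits (rad/s): [2.22, 2.22, 2.79, 2.79, 3.14, 3.14, 3.14].

INTERFACE

Orientations are given as [roll, pitch, yaw] about the fixed x, y, z axes, in that order (R = Rz(yaw) Ry(pitch) Rx(roll)).
In Python, from station import arm gives the robot as it stands. Calls block until the motion is done:
- arm.move_pose(position, orientation): joint-space move of the TCP to a pose.
- arm.line_to(position, rot=None, vel=0.15, f_stop=None): straight line of the TCP; rot=None keeps the orientation; vel is the mean speed in m/s. With f_stop (N) it stops when the force on the tool has changed by that much, and returns True; else False.
- arm.set_joints(angles): joint-space move.
- arm.set_gripper(opening): finger opening in m; the grip force is fixed at half the most; returns when the fingers have stopped.
- arm.sleep(seconds).
- arm.solve_ik(position, orientation): joint angles nearest the present ones, or None.
- arm.read_camera(name): name is "side" or "top" or "wrist"; returns the picture (420x560x3 uint8, red, green, blue); there is no depth.
- arm.camera_model(name): a dict with "vertical_fov" (degrees; the focal length in pixels is half the picture's height over the tangent of half this angle, whatever the lens; pixels are square), "cx", "cy" (the principal point, pixels), "T" (4x4, takes a point from camera to world coordinates); the wrist camera has in their place "tool_from_camera" (4x4, takes a point from camera to tool coordinates, whose origin is the TCP and whose axes are the tool frame's). Camera axes: x right, y up, looking along -z (the intrinsics and any distortion apply to the point x, -y, -z); pixel columns grow to the right and rows downward; lengths in m; the calibration is good to about 2 mm. A picture is of the moment at which its call begins: read the wrist's pose just before it. camera_model takes no time and is no camera call.
A pose or a line that the arm cannot do raises arm.PlanningError and nothing moves.
- arm.sign_off(): hands the job in, once; it reports no verdict.
Readings, each from a call of its own:
- arm.current_time(): time.
- arm.current_qpos(): joint angles.
- arm.current_qvel(): joint speeds.
- arm.current_joint_torque(): joint torques, N m.
- arm.current_tcp_pos(): TCP position.
- arm.current_orientation(): TCP orientation.
- arm.current_contact_force(): force on the tool from outside, world axes, zero at the start.
- arm.current_moment(): the same for the moment, N m.
- arm.current_width(): finger opening in m.
Only numpy, scipy, OpenCV 4.12 (cv2) and the standard library are available. Lean on these libraries where they do the work, as an engineer would, in place of code of your own. Each camera call takes 0.05 s, during which the arm holds its last target. There are 200 camera calls.

TASK

Take the red dust cap off the air filter on the bench and set it down flat, knob up, in the blue tray. Then grip the filter's knurled collar and turn it until the keyways hidden inside drop over the pins, push it fully home against its spring, and finish while still holding it pushed down: do not let go at the end. Leave the oil bottle, the hammer and the copper bowl where they are.

Things in the scene. Friction and masses are not known exactly. Their poses are not given: they have to be found in the camera images.
- shoulder (a point): Centre of the flat shoulder of the filter's fixed aluminium head (round, 52 mm across, on a blue base plate 110 x 90 x 12 mm), 70 mm above the bench. Brass ports on two sides, up to 50 mm high, reach 56 mm from the axis. On the shoulder stands a spigot, hidden in the collar, with three radial pins 120 degrees apart. The collar's lower rim sits on the shoulder when home.
- collar_mid (a point): Centre, half-way up, of the knurled steel collar: an upright round cap 56 mm across, 40 mm high, closed on top by a flat green sight glass; about 0.18 kg, loose on the head. A spring holds it raised at the start, this point 30 mm above the shoulder; home is 20 mm above it. Its whole side can be gripped from above once the dust cap is off.
- collar: Same collar, origin at the centre of its lower rim, z up; keyways inside, unseen, at no told angle. Till they meet the pins it goes down only 1 mm, then stops hard. A clockwise turn (from above) of 20 to 70 degrees from the start lines them up (play 5 degrees each way) and a push takes it down the full 10 mm. Spring: 6 N raised, 8.5 N at home; it lifts the collar if let go.
- cap_grip (a point): Grip point on the axis of the red plastic dust cap's knob (round, 22 mm across, 34 mm tall), 12 mm below the knob's top, 34 mm above the cap's lower rim. The cap is a disc 66 mm across with a rim 8 mm deep, hanging loosely over the collar's top; the disc's upper face is 12 mm above the lower rim. About 0.06 kg. z up. It just lifts off.
- cap: The same red dust cap; origin at the centre of its lower rim, z up.
- tray: Open blue plastic tray, empty, fixed to the bench: 150 mm along its x, 170 mm along its y, walls 24 mm high and 4 mm thick, floor 4 mm thick. Origin at the centre of its underside, on the bench. It stands to one side of the filter; a wooden block of steel punches (110 x 140 mm, up to 105 mm tall, fixed) stands to the other side.
- oil: Amber oil bottle with a red top, diameter 48 mm, 115 mm tall, standing loose beyond the filter; origin under its centre. Leave alone.
- hammer: Hammer lying loose beyond the filter on the right, 260 mm long. Leave alone.
- bowl: Small copper bowl, rim diameter 90 mm, 35 mm high, standing loose beyond the filter; origin under its centre. Leave alone.
Not all that is in view belongs to the job. Leave any purple or turquoise look-alike of the collar alone.

How it is judged:
On the way, in this order (a step that is already met when the one before it is completed fails the run):
1. the dust cap lies flat, knob up, in the blue tray, let go, before the collar is pushed down (x of cap_grip in the frame of tray between -0.045 and 0.045 m and y of cap_grip in the frame of tray between -0.055 and 0.055 m and z of cap_grip in the frame of tray below 0.044 m and angle between cap_grip's own z axis and vertical below 0.2 rad and contact force between the fingers and cap below 0.05 N and linear speed of cap below 0.02 m/s and z of collar_mid in the frame of shoulder above 0.0265 m), for 0.2 s.
2. the collar's keyways have dropped over the pins, with the fingers on the collar (horizontal distance between collar_mid and shoulder below 0.004 m and angle between collar_mid's own z axis and vertical below 0.08 rad and contact force between the fingers and collar above 3 N and z of collar_mid in the frame of shoulder below 0.0255 m), for 0.1 s.
At the end, for the whole second after the job is handed in: Collar pushed home on the filter head (within 2 mm of its seat, 4 mm of the axis, upright within 0.08 rad, still), fingers still on it with over 3 N; dust cap flat (0.2 rad), knob up in the blue tray, its centre 30 mm or more inside the tray's outer edges, untouched; bystanders moved under 20 mm (x of cap_grip in the frame of tray between -0.045 and 0.045 m and y of cap_grip in the frame of tray between -0.055 and 0.055 m and z of cap_grip in the frame of tray below 0.044 m and angle between cap_grip's own z axis and vertical below 0.2 rad and contact force between the fingers and cap below 0.05 N and horizontal distance between collar_mid and shoulder below 0.004 m and angle between collar_mid's own z axis and vertical below 0.08 rad and contact force between the fingers and collar above 3 N and z of collar_mid in the frame of shoulder below 0.022 m and linear speed of collar below 0.01 m/s); the arm keeps its last pose, push and grip.
It fails at once if the oil bottle is moved by more than 20 mm (distance of oil from where it was at the start of the episode above 0.02 m).
It fails at once if the hammer is moved by more than 20 mm (distance of hammer from where it was at the start of the episode above 0.02 m).
It fails at once if the copper bowl is moved by more than 20 mm (distance of bowl from where it was at the start of the episode above 0.02 m).
It also fails if it takes over 64 s, if anything falls off the work surface, if the arm or the gripper's body presses on something with over 40 N, if the wrist force passes 120 N, or if a joint passes its speed limit or range.

## Working session

There is one attempt and no reset: what is moved stays moved. The work goes in short steps, each a Python script; the robot and the scene stay as the last script left them, time stands still between calls to the robot, and variables do not carry over. Pictures are saved under pics/ and viewed, on a budget of 10 in all, crops included, one or two more only if the job needs it, and the job is handed in when it is done.

```bash
ls; mkdir -p pics
python3 - <<'E'
from station import arm
import cv2,numpy as np
for n in("top","side","wrist"):
    im=arm.read_camera(n); cv2.imwrite(f"pics/{n}0.png",im[:,:,::-1]); print(n,arm.camera_model(n))
print(arm.current_time(),arm.current_tcp_pos(),arm.current_orientation(),arm.current_width())
E
```

```text
pics
top {'vertical_fov': 51.53841288758787, 'cx': 277.5111889949517, 'cy': 198.8813697918345, 'T': array([[ 0.0030456 ,  0.99277638, -0.11994076,  0.48066607],
       [-0.9998911 ,  0.00475529,  0.01397081,  0.01040944],
       [ 0.01444024,  0.11988515,  0.99268274,  1.18263179],
       [ 0.        ,  0.        ,  0.        ,  1.        ]])}
side {'vertical_fov': 57.5759686928845, 'cx': 283.54961242907535, 'cy': 211.60407695229222, 'T': array([[-9.99899793e-01,  1.41247214e-02,  9.46558132e-04,
         6.13004421e-01],
       [-7.84873724e-03, -6.08780518e-01,  7.93299867e-01,
         6.14408804e-01],
       [ 1.17813857e-02,  7.93212943e-01,  6.08830375e-01,
         5.93958983e-01],
       [ 0.00000000e+00,  0.00000000e+00,  0.00000000e+00,
         1.00000000e+00]])}
wrist {'vertical_fov': 69.11868741762926, 'cx': 284.08126661214214, 'cy': 212.8721347829656, 'tool_from_camera': array([[ 1.38577426e-03, -9.54151461e-01, -2.99321012e-01,
        -8.24424055e-02],
       [-1.39738257e-04,  2.99321112e-01, -9.54152426e-01,
        -1.62356294e-01],
       [ 9.99999030e-01,  1.36406647e-03,  2.81460029e-04,
        -3.13147699e-04],
       [ 0.00000000e+00,  0.00000000e+00,  0.00000000e+00,
         1.00000000e+00]])}
0.15 [ 0.23173343 -0.60690766  0.22184019] [-1.57206562e+00 -7.64285633e-05 -2.77683017e+00] 0.08707588758572324
```

View pics/top0.png

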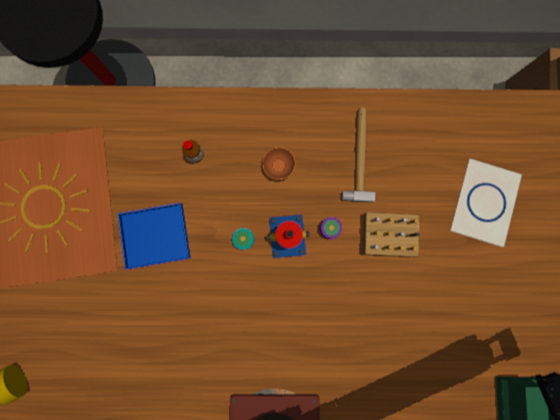

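View pics/side0.png

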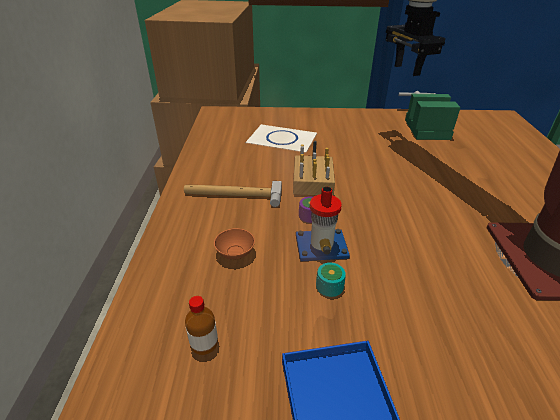

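The filter is the one with the red cap on the blue plate, at top (288,235) and side (323,205–245). The turquoise collar at top (243,239) / side (331,280) and the purple one at top (331,228) / side (307,209) stand bare on the bench, so they are look-alikes. The tray is at top (155,237), and the bottle, bowl and hammer are beyond the filter.

```bash
cat > h.py <<'E'
from station import arm
import cv2,numpy as np
from scipy.spatial.transform import Rotation as Ro
def T_of(n):
    m=arm.camera_model(n)
    if n!="wrist": return m,m["T"]
    T=np.eye(4);T[:3,:3]=Ro.from_euler("xyz",arm.current_orientation()).as_matrix();T[:3,3]=arm.current_tcp_pos()
    return m,T@m["tool_from_camera"]
def ray(mT,u,v):
    m,T=mT; f=210/np.tan(np.radians(m["vertical_fov"])/2)
    d=T[:3,:3]@np.array([(u-m["cx"])/f,-(v-m["cy"])/f,-1]); return T[:3,3],d/np.linalg.norm(d)
def plane(mT,u,v,z):
    o,d=ray(mT,u,v); return o+d*(z-o[2])/d[2]
def meet(rays):
    A=sum(np.eye(3)-np.outer(d,d) for o,d in rays); b=sum((np.eye(3)-np.outer(d,d))@o for o,d in rays)
    p=np.linalg.solve(A,b); return p,[np.linalg.norm(np.cross(d,p-o)) for o,d in rays]
def blobs(im,lo,hi,n=4,amin=30):
    h=cv2.cvtColor(im,cv2.COLOR_RGB2HSV); h[...,0]=(h[...,0].astype(int)+90)%180  # hue+90: red at 90
    c,_=cv2.findContours(cv2.inRange(h,lo,hi),0,2)
    return [k for k in sorted(c,key=cv2.contourArea)[::-1][:n] if cv2.contourArea(k)>amin]
RED=((84,150,60),(96,255,255)); BLUE=((15,120,50),(40,255,255))
E
python3 - <<'E'
from h import *
for n in("top","side"):
    im=arm.read_camera(n)
    for nm,c in(("R",RED),("B",BLUE)):
        for k in blobs(im,*c):
            r=cv2.minAreaRect(k); print(n,nm,cv2.contourArea(k),np.round(cv2.boundingRect(k)),np.round(r[0],1),np.round(r[1],1),round(r[2],1))
t,s=T_of("top"),T_of("side")
print(plane(t,288,235,.124))
for v in(203,206,209): print(meet([ray(t,288,235),ray(s,325,v)]))
im=arm.read_camera("top")
k=blobs(im,*BLUE)[0]
print([np.round(plane(t,*p,.024),3) for p in cv2.boxPoints(cv2.minAreaRect(k))])
for yaw in np.arange(-3,3.2,.5):
    q=arm.solve_ik([.45,-.0,.3],[-np.pi/2,0,yaw]); print(yaw,None if q is None else np.round(q,2))
crop=im[195:275,200:370]; cv2.imwrite("pics/crop.png",cv2.resize(crop,None,fx=4,fy=4,interpolation=2)[:,:,::-1])
E
```

```text
top R 1478.0 [230 395  89  25] [274. 407.] [24. 88.] 90.0
top R 524.5 [275 221  28  27] [288.8 234.3] [25.5 26.2] 45.0
top R 54.0 [183 141  10   9] [187.5 144.5] [8.5 8.5] 45.0
top B 3527.0 [118 203  72  66] [153.1 235.7] [56.  66.3] 80.3
top B 1068.5 [468 184  38  37] [486.5 202. ] [36. 37.] 90.0
top B 283.5 [272 239  33  18] [288.3 248. ] [15.1 32.2] 84.5
top B 185.5 [270 215  33  17] [286.  222.9] [13.6 32. ] 83.9
side R 1420.0 [488 223  72  74] [521.4 261.9] [101.1  25.3] 47.4
side R 591.5 [310 188  32  29] [324.9 204.2] [29.4 29.2] 53.1
side R 185.0 [189 296  15  17] [196. 304.] [16. 14.] 90.0
side B 15624.5 [380   0 180 136] [475.4  58.3] [177.8 135.7] 6.8
side B 7017.5 [282 341 118  79] [339.9 386.1] [ 82.7 107. ] 81.4
side B 360.5 [369   7  18 101] [378.6  57.1] [  7.9 101.2] 6.7
side B 336.0 [321 230  28  30] [334.  244.3] [28.5 27.3] 87.4
[ 0.52036188 -0.03022851  0.124     ]
(array([ 0.52312776, -0.03073993,  0.12258365]), [np.float64(0.0027484251465181016), np.float64(0.0027484251465179463)])
(array([ 0.52296113, -0.03096876,  0.11467901]), [np.float64(0.00227986941714264
[... 172 characters left out ...]
79, 0.424, 0.024]), array([0.61 , 0.252, 0.024]), array([0.464, 0.223, 0.024]), array([0.434, 0.393, 0.024])]
-3.0 [ 0.61 -0.09 -0.65  1.77 -0.06  1.45 -1.46]
-2.5 [ 0.61 -0.09 -0.65  1.77 -0.06  1.45 -0.96]
-2.0 [ 0.61 -0.09 -0.65  1.77 -0.06  1.45 -0.46]
-1.5 [ 0.6  -0.09 -0.64  1.77 -0.06  1.45  0.04]
-1.0 [ 0.57 -0.09 -0.61  1.77 -0.05  1.45  0.54]
-0.5 [ 0.63 -0.09 -0.67  1.77 -0.06  1.45  1.04]
0.0 [ 0.62 -0.09 -0.66  1.77 -0.06  1.45  1.54]
0.5 [-0.77 -0.18  0.6   1.82  0.1   1.47  1.88]
1.0 [-1.22 -0.31  0.92  1.83  0.25  1.5   2.23]
1.5 None
2.0 [ 1.3  -0.18 -1.21  1.75 -0.17  1.46 -2.6 ]
2.5 [ 0.59 -0.09 -0.63  1.77 -0.06  1.45 -2.24]
3.0 [ 0.6  -0.09 -0.64  1.77 -0.06  1.45 -1.74]
```

View pics/crop.png

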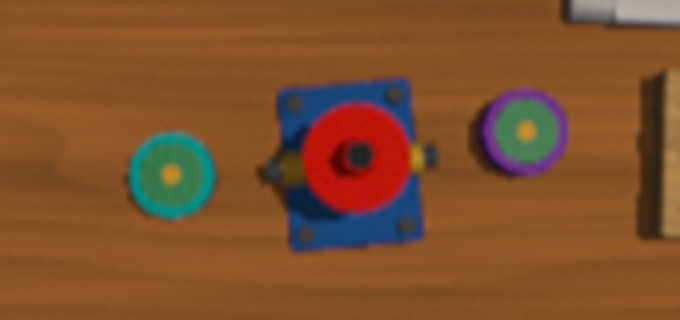

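Confirmed: the middle one, with a red cap, blue plate and brass ports, is the filter. The teal and purple ones are bare look-alikes. I'll go above it and look from close by, from two places.

```bash
cat > ph.py <<'E'
from h import *
ims=[]
R=lambda y:[-np.pi/2,0,y]
for i,(p,y) in enumerate([([.522,-.032,.27],-1.5),([.522,-.032,.27],-0.3)]):
    arm.move_pose(p,R(y)); mT=T_of("wrist"); im=arm.read_camera("wrist"); ims.append(im)
    for k in blobs(im,*RED,n=2,amin=200):
        print(i,cv2.contourArea(k),cv2.boundingRect(k),cv2.fitEllipse(k))
    np.save(f"pics/w{i}.npy",mT[1]); cv2.imwrite(f"pics/w{i}.png",im[:,:,::-1])
print(arm.current_time(),arm.current_tcp_pos())
cv2.imwrite("pics/w01.png",cv2.resize(np.hstack(ims),(800,300))[:,:,::-1])
E
python3 ph.py
```

```text
0 2967.5 (255, 167, 64, 62) ((286.29827880859375, 197.57046508789062), (61.3990478515625, 61.652313232421875), 121.90807342529297)
1 2933.5 (254, 169, 62, 63) ((284.6496276855469, 200.1976318359375), (61.181304931640625, 61.390995025634766), 129.76300048828125)
3.8 [ 0.52201058 -0.03217144  0.26998526]
```

View pics/w01.png

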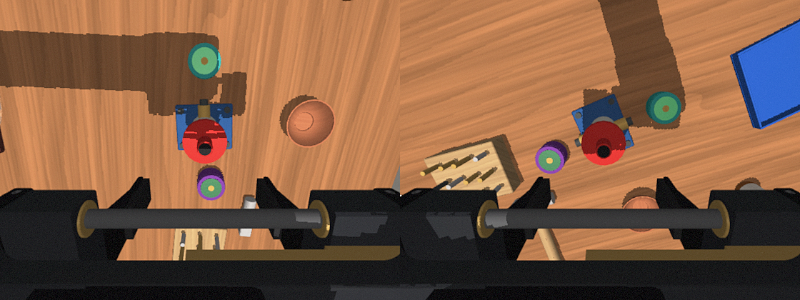

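Run:
```python
from h import *
m=arm.camera_model("wrist")
uv=[(286.3,197.6),(284.65,200.2)]
rs=[ray((m,np.load(f"pics/w{i}.npy")),*uv[i]) for i in(0,1)]
print(meet(rs))
for i in(0,1): print(plane((m,np.load(f"pics/w{i}.npy")),*uv[i],.124))
# knob top (dark) in hi-res images
for i in (0,1):
    im=cv2.imread(f"pics/w{i}.png"); g=cv2.cvtColor(im,cv2.COLOR_BGR2GRAY)[160:240,240:330]
    c,_=cv2.findContours(cv2.inRange(g,0,38),0,2)
    for k in c:
        if cv2.contourArea(k)>60:
            x,y,w,h=cv2.boundingRect(k); print(i,x+240,y+160,w,h,cv2.contourArea(k))
a=[cv2.resize(cv2.imread(f"pics/w{i}.png")[150:250,236:336],(400,400),interpolation=2) for i in(0,1)]
cv2.imwrite("pics/z.png",np.hstack(a))
```

```text
(array([ 0.52384243, -0.03221617,  0.11680369]), [np.float64(3.144482022904253e-05), np.float64(3.1444820228968966e-05)])
[ 0.52368827 -0.03038354  0.124     ]
[ 0.52198018 -0.0316264   0.124     ]
0 279 200 16 9 75.5
1 276 203 18 18 213.5
```

View pics/z.png

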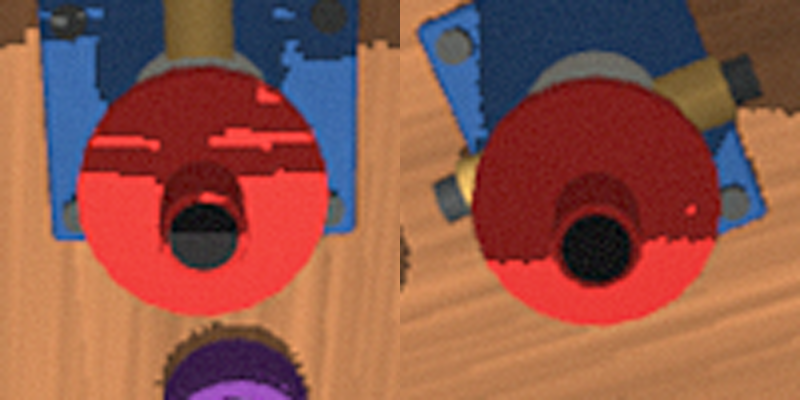

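Run:
```python
from h import *
m=arm.camera_model("wrist")
uv=[(286.8,209),(285.25,212.2)]
p,e=meet([ray((m,np.load(f"pics/w{i}.npy")),*uv[i]) for i in(0,1)]); print("knob top",p,e)
R=lambda y:[-np.pi/2,0,y]
x,y=(.5232+p[0])/2,(-.0315+p[1])/2; print(x,y)
arm.move_pose([x,y,.2],R(-1.5))
print(arm.line_to([x,y,.130],vel=.1,f_stop=6),arm.current_tcp_pos())
arm.set_gripper(.012); print("w",arm.current_width(),arm.current_contact_force())
arm.line_to([x,y,.25],vel=.12)
print("w",arm.current_width(),arm.current_contact_force(),arm.current_time())
im=arm.read_camera("wrist"); s=arm.read_camera("side")
cv2.imwrite("pics/lift.png",np.hstack([im[100:400,100:500],s[100:400,100:500]])[:,:,::-1])
```

```text
knob top [ 0.52396667 -0.03177635  0.16040401] [np.float64(0.00010882747517452038), np.float64(0.00010882747517446497)]
0.5235833344978931 -0.0316381763253087
False [ 0.52399094 -0.03157679  0.13052843]
w 0.02129619468423415 [ 0.05348951  0.37271624 -0.35697897]
w 0.021396250784553657 [-0.47681131 -0.0394667   0.24616137] 8.0
```

View pics/lift.png

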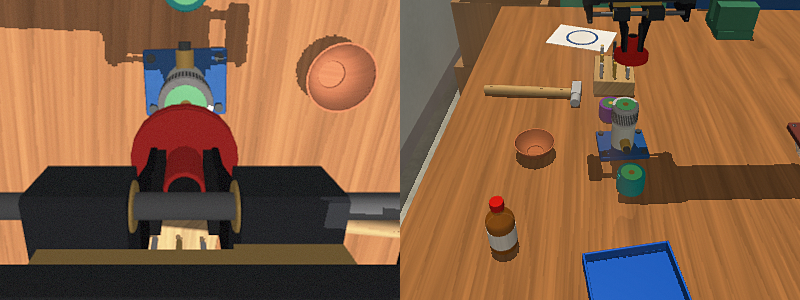

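The cap is in the gripper (width 21.4 mm) and the bare collar with its green glass stayed on the head. Next, the tray.

Run:
```python
from h import *
R=lambda y:[-np.pi/2,0,y]
arm.move_pose([.522,.323,.16],R(-1.4))
mT=T_of("wrist")
arm.line_to([.522,.323,.04],vel=.12)
print(arm.line_to([.522,.323,.017],vel=.03,f_stop=4),arm.current_tcp_pos(),arm.current_contact_force())
arm.set_gripper(.06)
arm.line_to([.522,.323,.2],vel=.2)
mT=T_of("wrist");im=arm.read_camera("wrist"); print(arm.current_time())
t=arm.read_camera("top");tT=T_of("top")
for n,i,M in(("w",im,mT),("t",t,tT)):
    for k in blobs(i,*RED,n=3,amin=200):
        c=cv2.fitEllipse(k);print(n,c,plane(M,*c[0],.016))
cv2.imwrite("pics/tray.png",np.hstack([im[60:400,60:460],t[170:290,90:230].repeat(2,0).repeat(2,1)[:340] if 0 else cv2.resize(t[170:290,90:230],(397,340))])[:,:,::-1])
# filter look
arm.move_pose([.523,-.0316,.25],R(-.85)); 
mT=T_of("wrist");im=arm.read_camera("wrist");np.save("pics/f0.npy",mT[1]);cv2.imwrite("pics/f0.png",im[:,:,::-1])
print(arm.current_time())
```

```text
True [0.52191597 0.3228568  0.02169412] [-0.08105313 -0.8116058   4.52412073]
13.2333
w ((284.70343017578125, 190.40357971191406), (54.67972183227539, 54.962860107421875), 30.721872329711914) [0.52111376 0.32411722 0.016     ]
t ((118.70270538330078, 304.01055908203125), (81.16242218017578, 379.52484130859375), 135.59625244140625) [0.34309116 0.40792737 0.016     ]
t ((250.36166381835938, 374.574951171875), (25.58357048034668, 35.58096694946289), 0.0) [0.16580799 0.06248683 0.016     ]
t ((306.6047668457031, 407.3114318847656), (24.606287002563477, 70.31954956054688), 97.39591979980469) [ 0.08531549 -0.08202115  0.016     ]
14.675
```

View pics/tray.png

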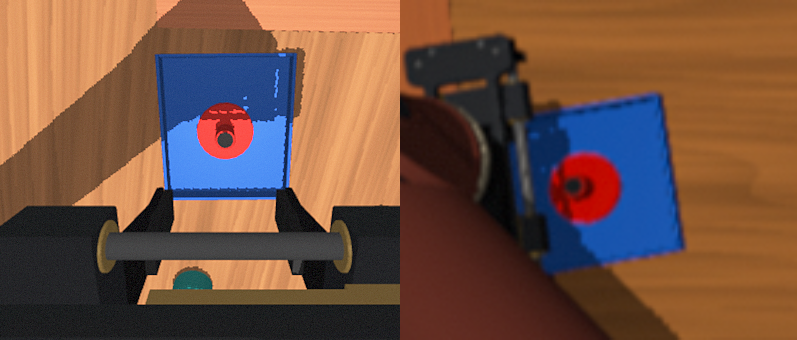

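Run:
```python
import cv2
i=cv2.imread("pics/f0.png");cv2.imwrite("pics/f0c.png",cv2.resize(i[120:280,190:390],(800,640)[:2])[:600])
```

```text
(no output)
```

View pics/f0c.png

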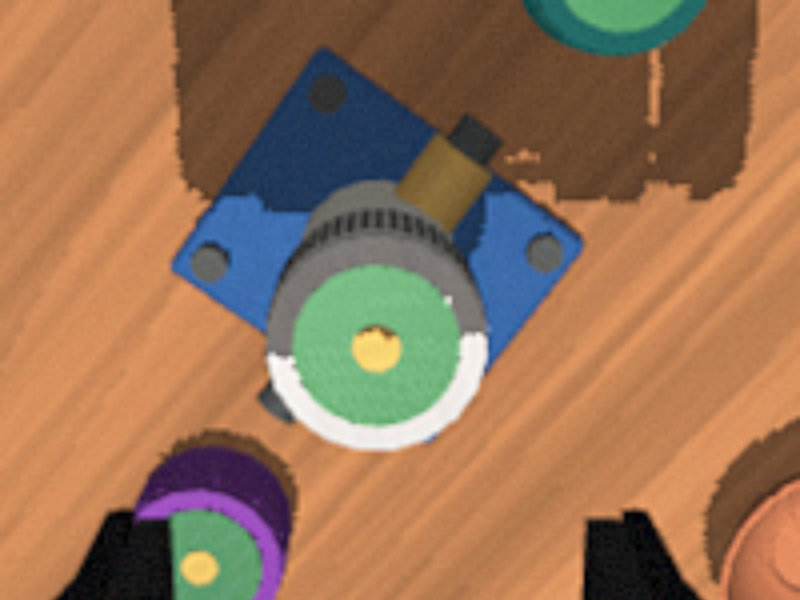

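The cap lies flat in the middle of the tray, knob up, at about (0.521, 0.324). The collar's glass centre is at wrist pixel (284.2, 206.5). I'll take a second view for its height and then grip it.

Run:
```python
from h import *
R=lambda y:[-np.pi/2,0,y]
m=arm.camera_model("wrist"); M0=np.load("pics/f0.npy")
arm.move_pose([.523,-.0316,.22],R(-.85)); arm.move_pose([.523,-.0316,.22],R(-1.7))
mT=T_of("wrist"); im=arm.read_camera("wrist"); cv2.imwrite("pics/f1.png",im[:,:,::-1])
def glass(im):
    b=[k for k in blobs(im,(110,40,50),(170,200,255),n=6,amin=300)]   # yellow button lies inside the green disc
    b=[cv2.fitEllipse(k) for k in b]; return min(b,key=lambda c:np.hypot(c[0][0]-285,c[0][1]-205))
c0=glass(cv2.imread("pics/f0.png")[:,:,::-1].copy()); c1=glass(im); print(c0,c1)
p,e=meet([ray((m,M0),*c0[0]),ray(mT,*c1[0])]); print("glass",p,e, plane((m,M0),*c0[0],.12),plane(mT,*c1[0],.12),arm.current_time())
```

```text
((283.5826110839844, 205.78195190429688), (39.7369270324707, 41.22541427612305), 90.67884826660156) ((284.8814392089844, 213.48114013671875), (43.31348419189453, 45.629150390625), 91.35369110107422)
glass [ 0.52368094 -0.03226575  0.11826241] [np.float64(2.396107323198037e-05), np.float64(2.3961073231936973e-05)] [ 0.52336447 -0.03191075  0.12      ] [ 0.5237363  -0.03169761  0.12      ] 15.7833
```

The collar is at (0.5236, −0.032) with its top at 0.118–0.120, which agrees with the text. Now I'll grip it and turn it in steps, probing downward at each.

```bash
cat > turn.py <<'E'
from h import *
R=lambda y:[-np.pi/2,0,y]
x,y,z,y0=.5236,-.032,.083,-.85
arm.move_pose([x,y,.17],R(y0))
print(arm.line_to([x,y,z],vel=.1,f_stop=8),arm.current_tcp_pos())
arm.set_gripper(.045); print("w",arm.current_width(),arm.current_contact_force(),arm.current_time())
for d in [18,24,30,36,42,48,54,60,66,72,77]:
    yaw=y0-np.radians(d)
    arm.line_to([x,y,z],rot=R(yaw),vel=.05); mz=arm.current_moment()[2]
    hit=arm.line_to([x,y,z-.006],vel=.03,f_stop=14)
    zz=arm.current_tcp_pos()[2]; F=arm.current_contact_force()
    print(d,hit,round(zz,4),np.round(F,1),"Mz",round(mz,2),"yaw",round(arm.current_orientation()[2],3),round(arm.current_time(),2))
    if zz<z-.0045 : print("dropped?"); break
    if arm.current_time()>45: break
s=arm.read_camera("side");cv2.imwrite("pics/s1.png",s[:,:,::-1])
E
python3 turn.py
```

```text
False [ 0.52408967 -0.03192705  0.08358688]
w 0.05578920889632043 [-1.22306394  0.30423249  3.36829292] 17.8667
18 True 0.0814 [-2.7 -0.1  9.4] Mz 0.02 yaw -1.161 18.54
24 True 0.0806 [-2.1 -0.3  9.8] Mz 0.03 yaw -1.265 19.01
30 True 0.0802 [-2.9 -0.7  8.3] Mz -0.04 yaw -1.37 19.48
36 True 0.0797 [-2.5  0.2 10.8] Mz 0.01 yaw -1.475 19.95
42 False 0.0769 [-0.5 -0.9  3.8] Mz -0.0 yaw -1.581 20.56
dropped?
```

Run:
```python
from h import *
x,y,z=.5236,-.032,.083
print(arm.line_to([x,y,z-.017],vel=.02,f_stop=14))
for _ in range(2):
    print(arm.current_tcp_pos(),arm.current_contact_force(),arm.current_width(),arm.current_time()); arm.sleep(.5)
s=arm.read_camera("side");w=arm.read_camera("wrist");cv2.imwrite("pics/w2.png",w[:,:,::-1])
b=[cv2.imread("pics/side0.png"),cv2.imread("pics/s1.png"),s[:,:,::-1]]
cv2.imwrite("pics/home.png",np.hstack([cv2.resize(i[185:265,290:356],(264,320),interpolation=2) for i in b]))
```

```text
True
[ 0.52383751 -0.03209277  0.07126933] [-1.49153197 -0.93435614  5.79950716] 0.05531283131337564 21.0083
[ 0.52382137 -0.03208231  0.07130377] [-1.49545502 -0.45548616  5.82901078] 0.055496652588132335 21.5083
```

View pics/home.png

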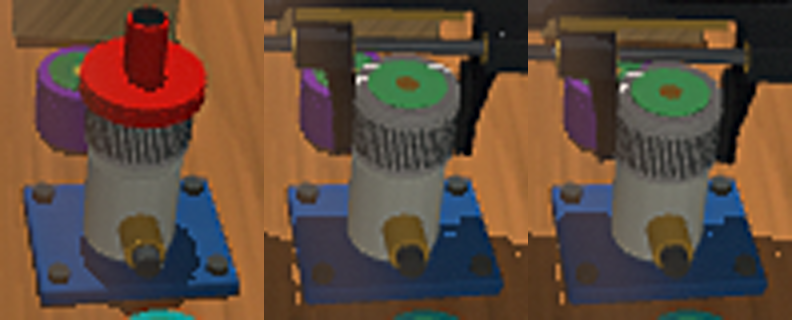

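```bash
cat > chk.py <<'E'
from h import *
s=T_of("side")
def g(im,off=(0,0)):
    b=[cv2.minEnclosingCircle(k)[0] if 0 else cv2.fitEllipse(k)[0] for k in blobs(im,(130,60,50),(170,255,255),n=8,amin=40)]
    b=[(u+off[0],v+off[1]) for u,v in b]; c=min(b,key=lambda c:np.hypot(c[0]-325,c[1]-207))
    o,d=ray(s,*c); t=(-.032-o[1])/d[1]; return np.round(c,1),np.round(o+t*d,4)
L=cv2.imread("pics/lift.png")[:,400:,::-1].copy()
print("raised",g(L,(100,100))); print("drop",g(cv2.imread("pics/s1.png")[:,:,::-1].copy())); print("now",g(arm.read_camera("side")))
print(arm.current_tcp_pos(),arm.current_contact_force(),arm.current_time())
E
python3 chk.py
```

```text
raised (array([325.3, 204. ]), array([ 0.5248, -0.032 ,  0.1196]))
drop (array([325.3, 205.6]), array([ 0.5245, -0.032 ,  0.1153]))
now (array([325.2, 207.7]), array([ 0.5244, -0.032 ,  0.1098]))
[ 0.52382506 -0.03207997  0.07129671] [-0.96318659 -0.63853471  5.90726888] 22.1583
```

```bash
python3 - <<'E'
from h import *
p=arm.current_tcp_pos()
print(arm.line_to([.5237,-.032,p[2]-.0015],vel=.01,f_stop=9)); arm.sleep(.6)
E
python3 chk.py
python3 - <<'E'
from h import *
t=arm.read_camera("top");T=T_of("top")
print(arm.current_width(),arm.current_qvel().round(4) if hasattr(arm.current_qvel(),'round') else arm.current_qvel())
t0=cv2.imread("pics/top0.png")[:,:,::-1].copy()
for i in(t0,t):
    for k in blobs(i,*RED,n=5,amin=30): print(np.round(cv2.fitEllipse(k)[0],1),end=" ")
    print()
cv2.imwrite("pics/topend.png",np.hstack([t[90:290,100:400]])[:,:,::-1].repeat(2,0).repeat(2,1))
E
```

```text
True
raised (array([325.3, 204. ]), array([ 0.5248, -0.032 ,  0.1196]))
drop (array([325.3, 205.6]), array([ 0.5245, -0.032 ,  0.1153]))
now (array([325.1, 207.7]), array([ 0.5245, -0.032 ,  0.1097]))
[ 0.52380491 -0.03210919  0.07118847] [-1.18055869  0.36698012  6.60170888] 23.0167
0.055397158875501604 [ 0.0002  0.0003 -0.      0.0004  0.0013 -0.0024  0.0004]
[265.8 404.5] [288.6 234.2] [187.4 144.5] 
[335.4 364.6] [154.8 235.9] [297.8 409.3] [236.3 410.5] [187.5 144.6]
```

View pics/topend.png

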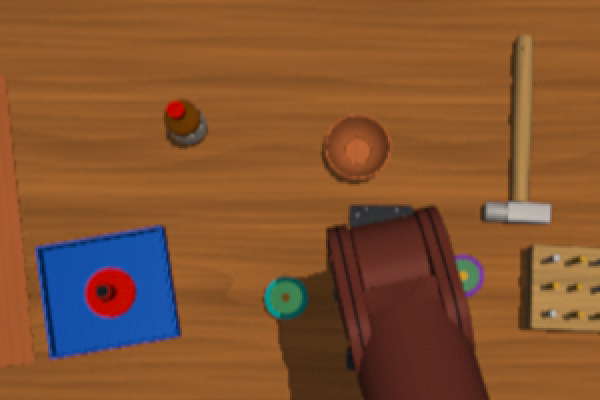

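The cap is centred in the tray and the bystanders look unmoved. The collar is home and the arm is still, so I'm handing in.

```bash
python3 -c "
from station import arm
arm.sign_off()"
```

```text
the job is handed in; nothing more can be done
```

I lifted the dust cap off and set it down flat, knob up, in the middle of the blue tray. I then gripped the collar and turned it clockwise, probing downward every 6° from 18°. It dropped over the pins at 42°, and I pushed it down to a hard stop. I handed in at about 23 s, still gripping and pushing; sign-off gave no verdict.

**Last checks:**
- **Collar:** the side camera shows its top went from 0.1196 m to 0.1097 m, 9.9 mm of the expected 10 mm. The fingers were holding it at a width of 55.4 mm with about 6.6 N upward on the tool, and the arm was still.
- **Cap:** its centre is at about (0.521, 0.324), within a few mm of the tray centre.
- **Bystanders:** the oil bottle is within 0.1 px of where it started. The bowl and hammer looked unmoved by eye; I did not measure them.

**Disagreements:**
- **Finger slip:** the fingers slipped down the collar by up to 2 mm in all during the probes, so I judged "home" from the camera and the hard stop, not from how far the arm had moved.
- **Heights:** camera heights came out within about 2–3 mm of the text.

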